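# Free the sagging bolt of the sample cage and hold its gate ajar

### The job

The bolt on the gate of the small bench-top sample cage has sagged, so its hooked nose hangs behind the bent-up lip of the keeper: with the knob, lift the nose clear of the lip and draw the bolt back along the gate, without wrenching it against the keeper. Then, still gripping the knob, swing the spring-shut gate outwards until it stands about 30 degrees ajar, and finish holding it there by the knob, steady, with the bolt still drawn back; do not let go. Leave the things inside the cage and the small beaker behind it where they are.

Things in the scene. Friction and masses are not known exactly. Their poses are not given: they have to be found in the camera images.
- sample_cage: grey-and-white metal box with a barred aluminium gate in front, 82 mm deep, 188 wide, roof 176 mm high, on a dark plinth, fixed to the bench. Origin: middle of its underside; x points from the gate into the cage, y along the shut gate to the hinge (left, seen from the front), z up. The shut gate is in the plane x = -36 mm.
- gate_hinge (a point): point on the upright hinge axis of the gate, at the gate's left end (sample_cage x = -36, y = +85 mm), 180 mm above the bench: level with the top of the gate's top rail. The leaf reaches 142 mm from this axis.
- gate (a joint): angle of the gate in rad: 0 shut, growing as its free (right) end swings out of the cage, clockwise seen from above, up to 0.95. A spring shuts it: 0.14 N m when shut, 0.38 N m at 0.55 rad. The bolt's nose between the keeper's cheeks keeps it shut.
- bolt (a joint): how far the bolt is withdrawn along the gate towards the hinge, in m: 0 fully home (starts at 0 to 0.003), 0.036 at its end stop. From home the nose meets the lip after about 6 mm unless it is lifted; the nose is clear of lip and cheeks beyond 0.021. It drags with about 1 N.
- bolt_lift (a joint): upward pitch of the bolt in its worn barrel, rad: 0 sagging, 0.2 at its stop. Pivot: square to the gate, 91 mm nearer the hinge than the knob, 17 mm above the top rail. Per 0.01 rad the knob rises 0.9 mm (and tips 0.3 mm to the hinge), the nose 1.4 mm. The nose passes over the lip from 0.07 rad (knob up 6 mm); at 0.2 the knob is up 17 mm. Let go, it falls back (onto the rail if drawn back).
- bolt_knob: black upright cylindrical knob on the bolt, 16 mm diameter, 28 mm tall, with a 19 mm cap, above the gate; leans 0.09 rad along the gate while the bolt sags. Origin: centre of the grip, 15 mm below its top, 41 mm above the rail. Axes as the gate's but for the lean (x across the gate). 111 mm from the hinge axis with the bolt home. Fingers fit before and behind it: pinch it across the gate.
- bolt_nose: square steel nose, 10 mm, turned down at the free end of the bolt, hooked behind the keeper's lip. Origin: centre of its lower end.
- keeper: steel keeper on top of the right-hand stile: two upright cheeks 40 mm high, 16 mm apart, before and behind the nose, and a bent-up lip 3 mm thick across the side next to the gate. Origin: middle of the lip's upper edge, 181 mm above the bench; the hanging nose ends 9 mm below this edge. Axes as the cage's.
- sample_bottle: amber bottle with white cap, 42 mm diameter, 86 mm tall, inside the cage (leave). Origin: centre of its underside.
- electrode_cap: green round cap, 34 mm diameter, 36 mm tall, inside the cage (leave). Origin: centre of its underside.
- beaker_50: small glass beaker, 50 mm diameter, 59 mm tall, on the bench behind the cage (leave). Origin: centre of its underside.

How it is judged:
By the outcome, as a careful person would: the job done as asked, in the order asked, and still so for the second after the job is handed in, while the arm keeps its last pose, push and grip.
It also fails if it takes over 32 s, if anything falls off the work surface, if the arm or the gripper's body presses on something with over 40 N, if the wrist force passes 120 N, or if a joint passes its speed limit or range.

### The arm

A 7-joint arm with a two-finger parallel gripper is mounted at the origin on the work surface; the furniture and walls round the work are solid. World frame = base frame: x ahead of the robot, y to its left, z up, the work surface at z = 0. Lengths are in m, angles in rad, forces in N, time in s.
With the tool pointing down it reaches from about 0.425 to 0.925 m from the base axis. Payload 6.8 kg.
Tool frame: the origin (TCP) lies between the finger pads; the fingertips stand r.tcp_to_tips ahead of it and the grasp point (between the pads) lies 3 mm ahead of it (r.tcp_to_tips is the distance from the TCP to the fingertips, in m); z points along the fingers, y is the line along which they close (so a half turn about z gives the same grasp; the last joint's range is limited). The gripper opens to 85 mm and grips with 20 to 120 N. Pads are 22 mm wide; open, the fingers measure 114 mm over their backs; the gripper's body (76 mm by 85 mm) begins 54 mm behind the grasp point. The pads swing forward as they close: fully open they stand 13 mm farther back than shut.
Start: joints at [-0.108, 0.477, 0.022, 1.555, -0.011, 1.109, -0.083], TCP at [0.675, 0, 0.253] pointing down, gripper open.
Joint ranges: [-2.96, 2.96], [-0.34, 2.1], [-1.41, 1.46], [0.24, 2.44], [-1.37, 4.51], [0.17, 1.92], [-2.96, 2.96]. Speed limits (rad/s): [2.39, 2.39, 3.14, 3.14, 3.14, 3.14, 3.14].

### API

Orientations are given as a rotation vector (axis times angle).
In Python, from bench import r gives the robot as it stands. The module is installed in compiled form; this text tells all that it offers.
- The arm moves only by the tool step_arm, never from a script. Its argument "moves" is a list of rows, each an object of numbers: "rx", "ry", "rz": the turn, a rotation vector about the tool's x, y, z in degrees; "dx", "dy", "dz": the shift along the tool's x, y, z in mm; "gripper": the opening, from -1 (shut) to 1 (fully open). In form: [{"rx": .., "ry": .., "rz": .., "dx": .., "dy": .., "dz": .., "gripper": ..}, ...]. A call has 1 to 20 rows; each row shifts and turns the commanded pose from where the row before left it, along the tool's axes as they then stand; what a row does not reach is not made up. A row lasts 1/8 s, in which the tool goes at most 62.5 mm and 10.7 degrees, less where a joint would pass 70% of its speed; a pose out of reach is approached as far as the arm can. A call is refused whole if a number of a shift passes 62.5 or a number of a turn 10.7, either way. A call with a gripper value outside its range is refused whole. The fingers move at their own pace and stop on an object; "grip_force" is the grip in N (left out, the last holds). Time passes only in rows, so rows that do not move let the fingers close. It gives the time, the measured TCP pose, the force, the opening and the grip force at its end, in the units of the state.
- r.get_obs(): the state, without advancing time (a new reading comes with each control period).
- r.grab_frame(name): name is "scene" or "side" or "wrist"; returns the picture (480x640x3 uint8, blue, green, red); there is no depth.
- r.camera_info(name): a dict with "mtx" (3x3 intrinsics, pixels), "rvec" (rotation vector, rad) and "tvec" (3), from world to camera coordinates, as OpenCV has them. Camera axes: x right, y down, z forward; pixel columns grow to the right and rows downward; lengths in m; the calibration is good to about 2 mm. The wrist camera is an equidistant fisheye: a pixel r from the principal point sees the ray r / f radians off the axis. A picture is of the moment at which its call begins: read the wrist's pose just before it. camera_info takes no time and is no camera call; for the wrist camera it gives the pose at the moment of the call.
- r.hand_in(): hands the job in; it is judged then, once.
The state is a dict: "clock": time; "joints": joint angles; "qvel": joint speeds; "tau": joint torques, N m; "tcp_pos": TCP position; "orientation": TCP orientation; "contact_force": force on the tool from outside, world axes, zero at the start; "moment": the same for the moment, N m; "grip_width": finger opening in m; "gripper_force": force on a finger pad.
Only numpy, scipy, OpenCV 4.12 (cv2) and the standard library are available. Lean on these libraries where they do the work, as an engineer would, in place of code of your own. Each camera call takes 0.05 s, during which the arm holds its last target. There are 200 camera calls.

## Working session

There is one attempt and no reset: what is moved stays moved. The work goes in short steps, Python scripts to look and compute and a tool call to move; the robot and the scene stay as the last step left them, time stands still between calls to the robot, and variables do not carry over. Pictures are saved under pics/ and viewed, at most 10 in all, crops included, and the job is handed in when it is done.

Besides the shell and the picture viewer there is one more tool, called after "Request:" in YAML: its name, and indented under it one key for each argument. step_arm: Moves the arm, as the interface text tells. Its arguments: {"type":"object","properties":{"moves":{"type":"array","items":{"type":"object","properties":{"rx":{"type":"number"},"ry":{"type":"number"},"rz":{"type":"number"},"dx":{"type":"number"},"dy":{"type":"number"},"dz":{"type":"number"},"gripper":{"type":"number"}}}},"grip_force":{"type":"number"}},"required":["moves"]}

```bash
mkdir -p pics; python3 - <<'E'
from bench import r
import cv2,numpy as np
o=r.get_obs();print(o['clock'],o['tcp_pos'],o['orientation'],r.tcp_to_tips,o['grip_width'])
for n in("scene","side","wrist"):
    c=r.camera_info(n);im=r.grab_frame(n);cv2.imwrite(f"pics/{n}0.png",im)
    R=cv2.Rodrigues(np.array(c['rvec'],float))[0];print(n,c['mtx'],(-R.T@np.array(c['tvec']).ravel()).round(3),R.round(3).tolist())
E
```

```text
0.0 [ 6.74446986e-01 -3.02871856e-05  2.52324933e-01] [-2.22057522e+00 -2.22064000e+00  2.21167050e-03] 0.022 0.08534815941241557
scene [[503.12270869   0.         323.98942647]
 [  0.         503.12270869 235.83625475]
 [  0.           0.           1.        ]] [ 1.146 -0.564  0.562] [[0.363, 0.932, 0.006], [0.464, -0.175, -0.868], [-0.808, 0.317, -0.496]]
side [[485.02709096   0.         323.13139045]
 [  0.         485.02709096 240.97293292]
 [  0.           0.           1.        ]] [0.665 0.31  0.708] [[-0.953, 0.301, 0.021], [0.183, 0.63, -0.754], [-0.24, -0.715, -0.656]]
wrist [[371.64829954   0.         314.11404536]
 [  0.         371.64829954 234.55170169]
 [  0.           0.           1.        ]] [0.676 0.071 0.373] [[1.0, -0.0, -0.002], [0.0, -0.96, 0.28], [-0.002, -0.28, -0.96]]
```

View pics/scene0.png

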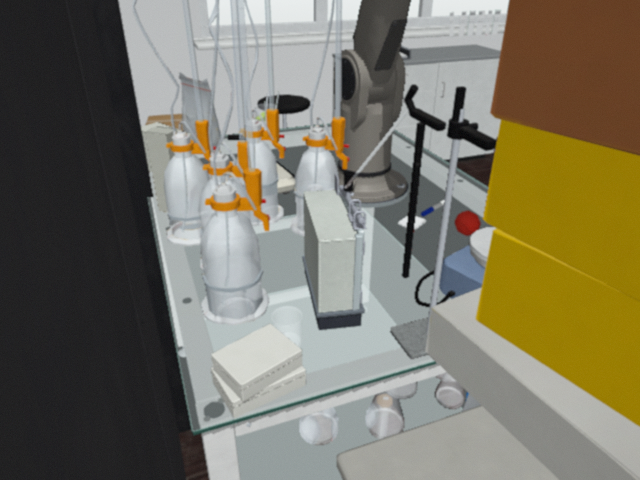

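View pics/side0.png

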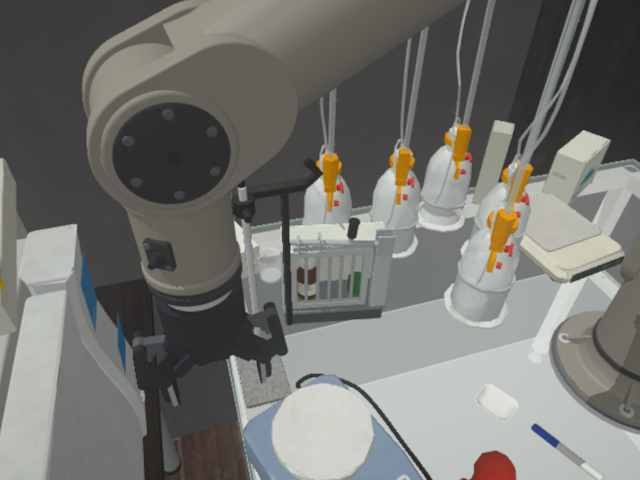

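View pics/wrist0.png

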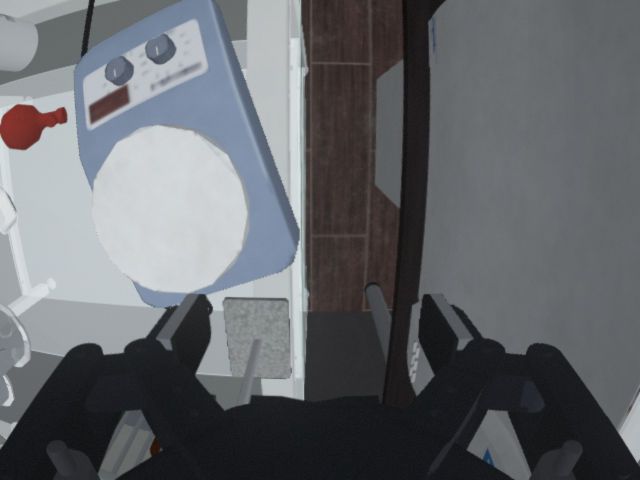

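The side view shows the gate front at about (335,280) with the knob at (353,228). A retort stand with a black rod and clamp stands near the hinge end. The scene view shows the cage edge-on at (335,260). I'll enlarge both.

```bash
python3 - <<'E'
import cv2,numpy as np
a=cv2.imread('pics/side0.png')[150:330,230:420];b=cv2.imread('pics/scene0.png')[170:340,290:480]
cv2.imwrite('pics/crop.png',np.hstack([cv2.resize(a,(400,379),interpolation=2),cv2.resize(b,(400,379),interpolation=2)]))
E
```

```text
(no output)
```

View pics/crop.png

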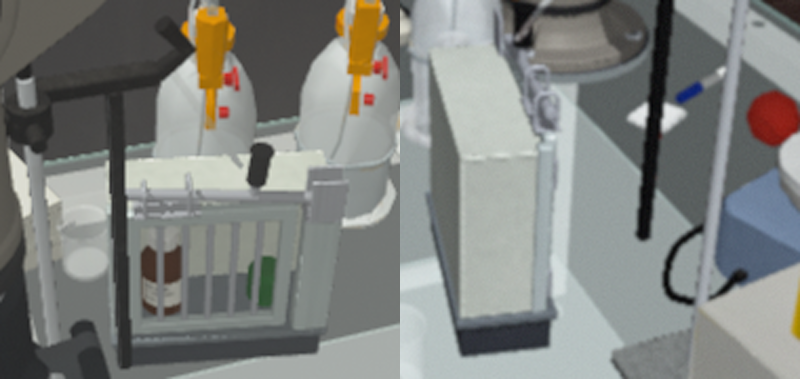

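The crop shows the knob in the side view at about (355,221) at the top and (352,237) at the foot. The keeper is at (393,238). The black clamp rod hangs in front of the hinge end, and the scene view shows the cage roof and plinth corners. Next I cast rays onto known heights.

```bash
cat > h.py <<'E'
import cv2,numpy as np
from bench import r
from scipy.spatial.transform import Rotation as Ro
def ray(n,p,c=None):
    c=c or r.camera_info(n);R=cv2.Rodrigues(np.array(c['rvec'],float))[0];t=np.array(c['tvec'],float).ravel();K=np.array(c['mtx'])
    v=(np.array(p)-K[:2,2])/K[0,0]
    if n=='wrist':
        a=np.linalg.norm(v);d=np.r_[v/a*np.sin(a),np.cos(a)]
    else:d=np.r_[v,1]
    d=R.T@d;return -R.T@t,d/np.linalg.norm(d)
def onz(n,p,z,c=None):
    o,d=ray(n,p,c);return (o+d*(z-o[2])/d[2])
def tri(n1,p1,n2,p2):
    o,d=ray(n1,p1);o2,e=ray(n2,p2)
    s=np.linalg.lstsq(np.c_[d,-e],o2-o,rcond=None)[0];a=o+s[0]*d;b=o2+s[1]*e
    return (a+b)/2,np.linalg.norm(a-b)
E
python3 - <<'E'
from h import *
S=lambda u,v:(230+u*.475,150+v*.475)
C=lambda u,v:(290+(u-400)*.475,170+v*.4485)
P=lambda s,x:print(s,np.round(x,4))
im=cv2.imread('pics/side0.png');m=(im[212:244,335:370].max(2)<60).astype(np.uint8)
n,l,st,ce=cv2.connectedComponentsWithStats(m)
for i in range(1,n):
    if st[i,4]>20:P('knob blob',np.r_[st[i],ce[i]+[335,212]]);P('blob onz .219',onz('side',ce[i]+[335,212],.221))
P('top',onz('side',S(262,150),.236));P('bot',onz('side',S(256,184),.208))
P('side plinth R',onz('side',S(318,350),0));P('side plinth L',onz('side',S(130,356),0))
for q in((460,353),(550,346)):P('scene plinth',onz('scene',C(*q),0))
for q in((432,48),(462,156),(537,153),(508,42)):P('scene roof',onz('scene',C(*q),.176))
P('roof side back R',onz('side',S(322,152),.176))
P('keeper corners tops? ',onz('side',S(328,169),.212))
P('rod bottom',tri('side',S(125,365),'scene',C(643,237))[0]);P('rod top',tri('side',S(117,95),'scene',C(664,5))[0])
P('grey rod z.1',onz('scene',C(705,290),.0))
P('clamp bar end',onz('side',S(180,40),.33))
E
```

```text
knob blob [ 13.       6.      11.      20.     157.     352.6815 227.5924]
blob onz .219 [ 0.4323 -0.2393  0.221 ]
top [ 0.4314 -0.2363  0.236 ]
bot [ 0.4362 -0.2314  0.208 ]
side plinth R [ 0.3661 -0.2247  0.    ]
side plinth L [ 0.5298 -0.2661  0.    ]
scene plinth [ 0.5234 -0.3284  0.    ]
scene plinth [ 0.5418 -0.2568  0.    ]
scene roof [ 0.3534 -0.2901  0.176 ]
scene roof [ 0.527  -0.3282  0.176 ]
scene roof [ 0.5424 -0.2757  0.176 ]
scene roof [ 0.3656 -0.2237  0.176 ]
roof side back R [ 0.3543 -0.2892  0.176 ]
keeper corners tops?  [ 0.3791 -0.2282  0.212 ]
rod bottom [ 0.5528 -0.1853  0.0907]
rod top [ 0.5581 -0.209   0.3031]
grey rod z.1 [ 0.5254 -0.0998  0.    ]
clamp bar end [ 0.4901 -0.2555  0.33  ]
```

```bash
python3 - <<'E'
from h import *
P=lambda s,x:print(s,np.round(x,3))
for q in((475,312),(393,250),(442,222),(330,225)):P('side flask foot',onz('side',q,0))
for q in((233,310),(318,225),(190,238),(262,215)):P('scene flask foot',onz('scene',q,0))
for a in (((313,166),(412,92)),((285,190),(415,122)),((243,208),(456,130)),((320,178),(412,92)),((311,160),(440,125)),((240,172),(460,92))):
  P('bar',np.r_[tri('side',a[0],'scene',a[1])])if 0 else print(a,*[np.round(x,3) for x in tri('side',a[0],'scene',a[1])])
P('orange top near',[*tri('side',(402,152),'scene',(318,128))[0]])
P('orange top near',[*tri('side',(505,213),'scene',(318,128))[0]])
print(Ro.from_rotvec(r.get_obs()['orientation']).as_matrix().round(3))
E
```

```text
side flask foot [ 0.188 -0.183  0.   ]
side flask foot [ 0.268 -0.391  0.   ]
side flask foot [ 0.117 -0.449  0.   ]
side flask foot [ 0.374 -0.512  0.   ]
scene flask foot [ 0.422 -0.453  0.   ]
scene flask foot [ 0.178 -0.199  0.   ]
scene flask foot [ 0.134 -0.487  0.   ]
scene flask foot [ 0.083 -0.308  0.   ]
((313, 166), (412, 92)) [ 0.516 -0.183  0.384] 0.001
((285, 190), (415, 122)) [ 0.549 -0.193  0.35 ] 0.004
((243, 208), (456, 130)) [ 0.608 -0.165  0.353] 0.004
((320, 178), (412, 92)) [ 0.507 -0.174  0.377] 0.012
((311, 160), (440, 125)) [ 0.537 -0.167  0.37 ] 0.066
((240, 172), (460, 92)) [ 0.607 -0.167  0.403] 0.003
orange top near [ 0.35  -0.272  0.308]
orange top near [ 0.181 -0.199  0.231]
[[-0.     1.    -0.001]
 [ 1.     0.    -0.   ]
 [-0.    -0.001 -1.   ]]
```

```bash
python3 - <<'E'
import cv2,numpy as np
a=cv2.imread('pics/side0.png')[140:260,220:420];b=cv2.imread('pics/scene0.png')[70:290,300:500]
cv2.imwrite('pics/crop2.png',np.hstack([cv2.resize(a,(400,240),interpolation=2),np.zeros((240,10,3),np.uint8),cv2.resize(b,(218,240),interpolation=2)]))
E
```

```text
(no output)
```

View pics/crop2.png

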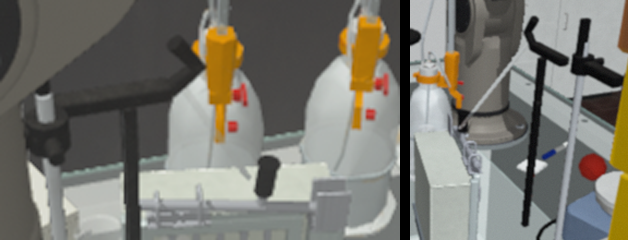

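The crop shows the clamp bar ending at side (313,166), which is world (0.516,-0.183,0.384), and the knob is clear of it. I'll approach from the robot side with the wrist camera pointing away from the hinge.

Request:
step_arm:
  moves:
    - {"dz": -50, "dy": -20}
    - {"dz": -50, "dy": -50}
    - {"dz": -50, "dy": -50}
    - {"dz": -40, "dy": -50}
    - {"dy": -30}
    - {"rz": -9.7}
    - {"rz": -9.7}
    - {"rz": -9.7}
    - {"rz": -9.7}
    - {"rz": -9.7}
    - {"rz": -9.7}
    - {"rz": -9.7}
    - {"rz": -9.6}
    - {}
  grip_force: 60

```text
invalid input at $.moves[0]: expected keys rx, ry, rz, dx, dy, dz, gripper
```

Request:
step_arm:
  moves:
    - {"rx": 0, "ry": 0, "rz": 0, "dx": 0, "dy": -20, "dz": -50, "gripper": 1}
    - {"rx": 0, "ry": 0, "rz": 0, "dx": 0, "dy": -50, "dz": -50, "gripper": 1}
    - {"rx": 0, "ry": 0, "rz": 0, "dx": 0, "dy": -50, "dz": -50, "gripper": 1}
    - {"rx": 0, "ry": 0, "rz": 0, "dx": 0, "dy": -50, "dz": -40, "gripper": 1}
    - {"rx": 0, "ry": 0, "rz": 0, "dx": 0, "dy": -30, "dz": 0, "gripper": 1}
    - {"rx": 0, "ry": 0, "rz": -9.7, "dx": 0, "dy": 0, "dz": 0, "gripper": 1}
    - {"rx": 0, "ry": 0, "rz": -9.7, "dx": 0, "dy": 0, "dz": 0, "gripper": 1}
    - {"rx": 0, "ry": 0, "rz": -9.7, "dx": 0, "dy": 0, "dz": 0, "gripper": 1}
    - {"rx": 0, "ry": 0, "rz": -9.7, "dx": 0, "dy": 0, "dz": 0, "gripper": 1}
    - {"rx": 0, "ry": 0, "rz": -9.7, "dx": 0, "dy": 0, "dz": 0, "gripper": 1}
    - {"rx": 0, "ry": 0, "rz": -9.7, "dx": 0, "dy": 0, "dz": 0, "gripper": 1}
    - {"rx": 0, "ry": 0, "rz": -9.7, "dx": 0, "dy": 0, "dz": 0, "gripper": 1}
    - {"rx": 0, "ry": 0, "rz": -9.6, "dx": 0, "dy": 0, "dz": 0, "gripper": 1}
    - {"rx": 0, "ry": 0, "rz": 0, "dx": 0, "dy": 0, "dz": 0, "gripper": 1}
  grip_force: 60

```text
clock: 1.9
tcp_pos: [0.4877, -0.0001, 0.4305]
orientation: [-0.344, -3.122, 0.0]
contact_force: [-0.3, 0.3, 0.1]
grip_width: 0.0853
gripper_force: 0.0
```

Request:
step_arm:
  moves:
    - {"rx": 0, "ry": 0, "rz": 0, "dx": 0, "dy": -30, "dz": 0, "gripper": 1}
    - {"rx": 0, "ry": 0, "rz": 0, "dx": 0, "dy": -50, "dz": 0, "gripper": 1}
    - {"rx": 0, "ry": 0, "rz": 0, "dx": 0, "dy": -60, "dz": 0, "gripper": 1}
    - {"rx": 0, "ry": 0, "rz": 0, "dx": 0, "dy": -60, "dz": 0, "gripper": 1}
    - {"rx": 0, "ry": 0, "rz": 0, "dx": 3, "dy": -45, "dz": 0, "gripper": 1}
    - {"rx": 0, "ry": 0, "rz": 0, "dx": 0, "dy": 0, "dz": 0, "gripper": 1}
    - {"rx": 0, "ry": 0, "rz": 0, "dx": 0, "dy": 0, "dz": 0, "gripper": 1}

```text
clock: 2.78
tcp_pos: [0.4321, -0.2378, 0.4306]
orientation: [-0.345, -3.122, -0.001]
contact_force: [-0.4, -0.1, 0.4]
grip_width: 0.0857
gripper_force: 0.0
```

```bash
python3 - <<'E'
from h import *
import json
o=r.get_obs();print(o['joints'].round(2) if hasattr(o['joints'],'round') else o['joints'],o['tcp_pos'])
c=r.camera_info('wrist');json.dump({k:np.array(v).tolist() for k,v in c.items()},open('c1.json','w'))
w=r.grab_frame('wrist');s=r.grab_frame('side');cv2.imwrite('pics/w1.png',w);cv2.imwrite('pics/s1.png',s)
cv2.imwrite('pics/ws1.png',np.hstack([cv2.resize(w,(400,300)),cv2.resize(s,(400,300))]))
E
```

```text
[ 0.16  0.04  0.22  1.73 -0.01  1.37  1.74] [ 0.4320615  -0.23784692  0.43058158]
```

View pics/w1.png

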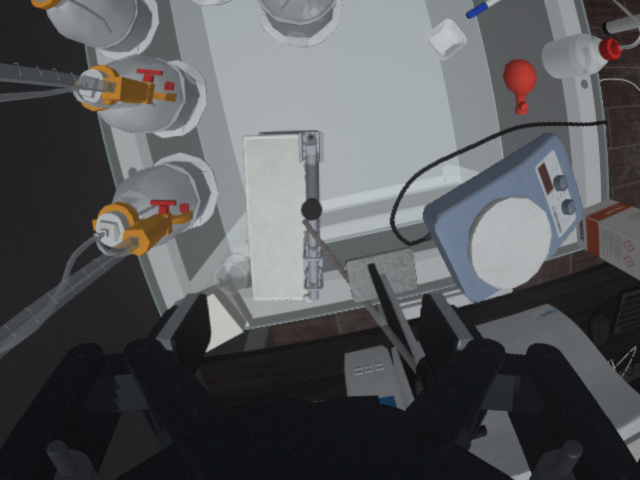

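View pics/s1.png

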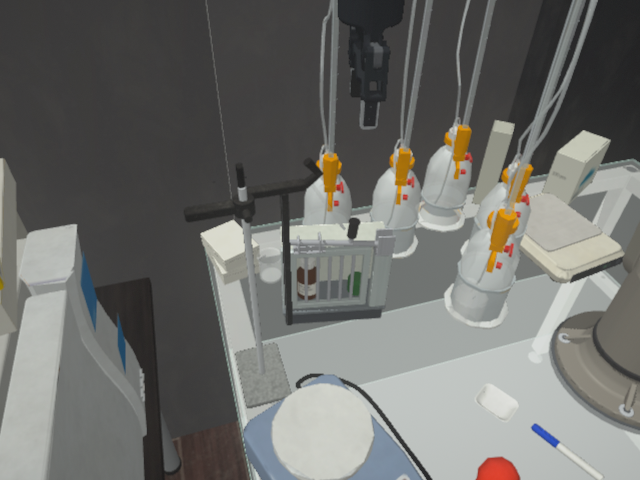

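The wrist view shows the knob cap at (311,209), the keeper at (311,145) and the roof corners at (245,136) and (253,298). The side view shows the gripper above the knob with clear space around it. I'll cast these points too.

```bash
python3 - <<'E'
from h import *
import json
c=json.load(open('c1.json'));im=cv2.imread('pics/w1.png')
m=(im[190:232,290:335].max(2)<60).astype(np.uint8);n,l,st,ce=cv2.connectedComponentsWithStats(m)
for i in range(1,n):
    if st[i,4]>50:
        print(st[i],ce[i]+[290,190]);k=onz('wrist',ce[i]+[290,190],.234,c);print('knob',k.round(4))
R=Ro.from_rotvec(r.get_obs()['orientation']).as_matrix()
a=[onz('wrist',p,.176,c) for p in((245,136),(253,298),(300,136))]
print(np.round(a,4));d=a[1]-a[0];print(np.degrees(np.arctan2(d[1],d[0])))
a=[onz('wrist',p,.19,c) for p in((311,165),(313.5,290))];d=a[1]-a[0];print('bolt/rail',np.round(a,4),np.degrees(np.arctan2(d[1],d[0])))
print('toolx',R[:,0],'keeper',onz('wrist',(311,146),.205,c).round(4))
E
```

```text
[ 12   8  19  22 307] [311.35830619 208.81758958]
knob [ 0.4302 -0.2401  0.234 ]
[[ 0.3537 -0.2919  0.176 ]
 [ 0.5277 -0.3302  0.176 ]
 [ 0.367  -0.2379  0.176 ]]
-12.387926862647948
bolt/rail [[ 0.3968 -0.2332  0.19  ]
 [ 0.526  -0.2598  0.19  ]] -11.603397028907454
toolx [-9.76545776e-01  2.15309812e-01  1.80089190e-04] keeper [ 0.3781 -0.2289  0.205 ]
```

Request:
step_arm:
  moves:
    - {"rx": 0, "ry": -8, "rz": 0, "dx": 1, "dy": -2.5, "dz": 0, "gripper": 1}
    - {"rx": 0, "ry": -8, "rz": 0, "dx": 0, "dy": 0, "dz": 0, "gripper": 1}
    - {"rx": 0, "ry": 0, "rz": 0, "dx": 9.7, "dy": 0, "dz": 33.6, "gripper": 1}
    - {"rx": 0, "ry": 0, "rz": 0, "dx": 9.7, "dy": 0, "dz": 33.6, "gripper": 1}
    - {"rx": 0, "ry": 0, "rz": 0, "dx": 9.7, "dy": 0, "dz": 33.6, "gripper": 1}
    - {"rx": 0, "ry": 0, "rz": 0, "dx": 9.7, "dy": 0, "dz": 33.6, "gripper": 1}
    - {"rx": 0, "ry": 0, "rz": 0, "dx": 0, "dy": 0, "dz": 0, "gripper": 1}
    - {"rx": 0, "ry": 0, "rz": 0, "dx": 0, "dy": 0, "dz": 0, "gripper": 1}

```text
clock: 3.88
tcp_pos: [0.4311, -0.2404, 0.2923]
orientation: [0.31, 2.845, -0.044]
contact_force: [0.4, -0.3, 0.3]
grip_width: 0.0855
gripper_force: 0.0
```

```bash
python3 - <<'E'
from h import *
import json
o=r.get_obs();print(np.round(o['joints'],2),o['tcp_pos'],Ro.from_rotvec(o['orientation']).as_matrix().round(3))
c=r.camera_info('wrist');json.dump({k:np.array(v).tolist() for k,v in c.items()},open('c2.json','w'))
w=r.grab_frame('wrist');s=r.grab_frame('side');cv2.imwrite('pics/w2.png',w);cv2.imwrite('pics/s2.png',s)
cv2.imwrite('pics/ws2.png',np.hstack([cv2.resize(w[0:480,120:520],(400,480)),cv2.resize(s[100:340,220:420],(400,480))]))
E
```

```text
[ 0.18 -0.01  0.24  2.12 -0.08  0.76  1.82] [ 0.43113671 -0.24044032  0.29226837] [[-0.938  0.216  0.271]
 [ 0.207  0.976 -0.06 ]
 [-0.277 -0.    -0.961]]
```

View pics/ws2.png

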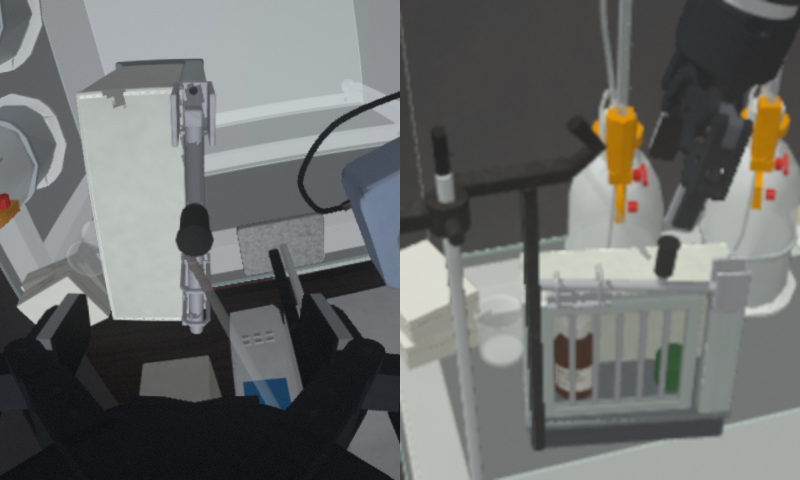

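The wrist view shows the knob cap at about (314,237), centred between the pads. The side view shows the tilted fingers approaching it. I'll make one numerical check of the offset.

```bash
python3 - <<'E'
from h import *
import json
c=json.load(open('c2.json'))
k=onz('wrist',(314,237),.236,c);print(k.round(4))
print('from front of knob foot',onz('wrist',(314,210),.208,c).round(4))
R=Ro.from_rotvec(r.get_obs()['orientation']).as_matrix();t=k+np.array([.0013,-.0003,-.015])
print(t,'shift tool mm',(1000*(R.T@(t-r.get_obs()['tcp_pos'])-[0,0,3])).round(1))
E
```

```text
[ 0.4281 -0.2401  0.236 ]
from front of knob foot [ 0.4284 -0.2402  0.208 ]
[ 0.42941964 -0.24041371  0.221     ] shift tool mm [   21.8     0.  -2931.6]
```

Request:
step_arm:
  moves:
    - {"rx": 0, "ry": 0, "rz": 0, "dx": 11, "dy": 0, "dz": 25, "gripper": 1}
    - {"rx": 0, "ry": 0, "rz": 0, "dx": 10, "dy": 0, "dz": 25, "gripper": 1}
    - {"rx": 0, "ry": 0, "rz": 0, "dx": 0, "dy": 0, "dz": 15, "gripper": 1}
    - {"rx": 0, "ry": 0, "rz": 0, "dx": 0, "dy": 0, "dz": 0, "gripper": 0.2}
    - {"rx": 0, "ry": 0, "rz": 0, "dx": 0, "dy": 0, "dz": 0, "gripper": -0.3}
    - {"rx": 0, "ry": 0, "rz": 0, "dx": 0, "dy": 0, "dz": 0, "gripper": -1}
    - {"rx": 0, "ry": 0, "rz": 0, "dx": 0, "dy": 0, "dz": 0, "gripper": -1}
    - {"rx": 0, "ry": 0, "rz": 0, "dx": 0, "dy": 0, "dz": 0, "gripper": -1}
    - {"rx": 0, "ry": 0, "rz": 0, "dx": 0, "dy": 0, "dz": 0, "gripper": -1}
    - {"rx": 0, "ry": 0, "rz": 0, "dx": 0, "dy": 0, "dz": 0, "gripper": -1}
  grip_force: 60

```text
clock: 5.22
tcp_pos: [0.4286, -0.2401, 0.2233]
orientation: [0.311, 2.845, -0.044]
contact_force: [0.2, 2.3, 5.3]
grip_width: 0.0155
gripper_force: 58.3
```

```bash
python3 - <<'E'
from h import *
o=r.get_obs();print(np.round(o['joints'],2),o['moment'])
w=r.grab_frame('wrist');s=r.grab_frame('side');
cv2.imwrite('pics/ws3.png',np.hstack([cv2.resize(w[0:480,120:520],(400,480)),cv2.resize(s[100:340,220:420],(400,480))]))
E
```

```text
[ 0.19  0.08  0.24  2.21 -0.14  0.58  1.89] [0.48569082 0.10780499 0.1194205 ]
```

View pics/ws3.png

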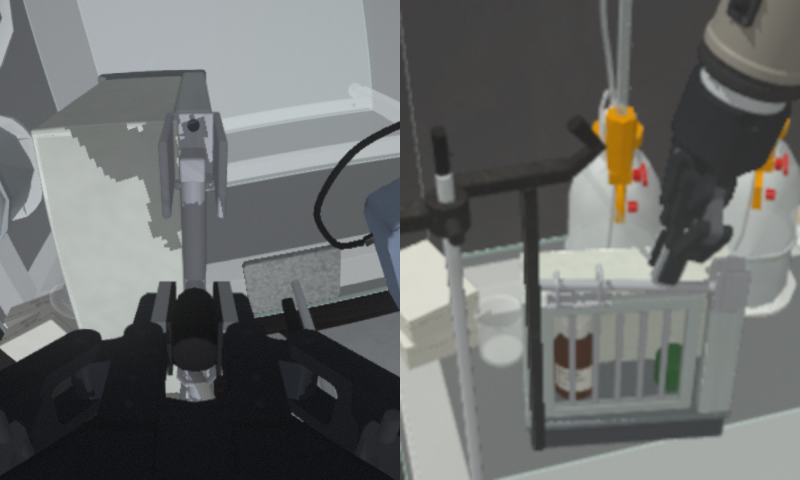

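Gripped at 15.5 mm opening. In the wrist view the pads hold the knob at (313,320) and the nose is in the keeper at (313,160). Now I lift along the arc, turning the tool with it.

Request:
step_arm:
  moves:
    - {"rx": 0, "ry": 1.2, "rz": 0, "dx": -1.0, "dy": 0, "dz": -1.8, "gripper": -1}
    - {"rx": 0, "ry": 1.2, "rz": 0, "dx": -1.0, "dy": 0, "dz": -1.8, "gripper": -1}
    - {"rx": 0, "ry": 1.2, "rz": 0, "dx": -1.0, "dy": 0, "dz": -1.8, "gripper": -1}
    - {"rx": 0, "ry": 1.2, "rz": 0, "dx": -0.9, "dy": 0, "dz": -1.8, "gripper": -1}
    - {"rx": 0, "ry": 1.2, "rz": 0, "dx": -0.9, "dy": 0, "dz": -1.8, "gripper": -1}
    - {"rx": 0, "ry": 1.2, "rz": 0, "dx": -0.9, "dy": 0, "dz": -1.9, "gripper": -1}
    - {"rx": 0, "ry": 0, "rz": 0, "dx": 0, "dy": 0, "dz": 0, "gripper": -1}
    - {"rx": 0, "ry": 0, "rz": 0, "dx": 0, "dy": 0, "dz": 0, "gripper": -1}
  grip_force: 60

```text
clock: 6.32
tcp_pos: [0.4309, -0.2407, 0.2344]
orientation: [0.325, 2.971, -0.025]
contact_force: [2.0, 3.7, -2.9]
grip_width: 0.0156
gripper_force: 58.4
```

```bash
python3 - <<'E'
from h import *
o=r.get_obs();print(np.round(o['joints'],2),o['tcp_pos'],o['contact_force'],o['moment'],Ro.from_rotvec(o['orientation']).as_matrix().round(3))
w=r.grab_frame('wrist');s=r.grab_frame('side');
cv2.imwrite('pics/ws4.png',np.hstack([cv2.resize(w[40:400,170:470],(400,480)),cv2.resize(s[160:310,280:405],(400,480))]))
E
```

```text
[ 0.17  0.12  0.25  2.11 -0.09  0.76  1.83] [ 0.43092797 -0.24070312  0.23438269] [ 1.97881547  3.7110584  -2.94346277] [ 0.64029134 -0.13245994  0.20805731] [[-0.965  0.216  0.149]
 [ 0.214  0.976 -0.033]
 [-0.153  0.    -0.988]]
```

View pics/ws4.png

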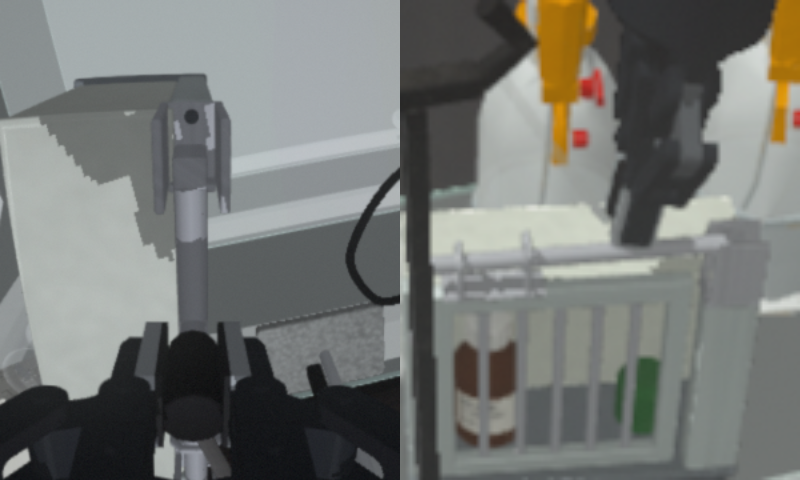

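The picture shows the bolt pitched up out of the keeper, with forces small. Next I draw it back along the gate.

Request:
step_arm:
  moves:
    - {"rx": 0, "ry": 0, "rz": 0, "dx": -3, "dy": 0, "dz": 0.5, "gripper": -1}
    - {"rx": 0, "ry": 0, "rz": 0, "dx": -3, "dy": 0, "dz": 0.5, "gripper": -1}
    - {"rx": 0, "ry": 0, "rz": 0, "dx": -3, "dy": 0, "dz": 0.5, "gripper": -1}
    - {"rx": 0, "ry": 0, "rz": 0, "dx": -3, "dy": 0, "dz": 0.5, "gripper": -1}
    - {"rx": 0, "ry": 0, "rz": 0, "dx": 0, "dy": 0, "dz": 0, "gripper": -1}
  grip_force: 60

```text
clock: 7.05
tcp_pos: [0.4434, -0.2434, 0.2344]
orientation: [0.325, 2.97, -0.025]
contact_force: [2.3, 5.1, -1.7]
grip_width: 0.0152
gripper_force: 58.4
```

Request:
step_arm:
  moves:
    - {"rx": 0, "ry": 0, "rz": 0, "dx": -3, "dy": 0.2, "dz": 0.5, "gripper": -1}
    - {"rx": 0, "ry": 0, "rz": 0, "dx": -3, "dy": 0.2, "dz": 0.5, "gripper": -1}
    - {"rx": 0, "ry": 0, "rz": 0, "dx": -3, "dy": 0, "dz": 0.5, "gripper": -1}
    - {"rx": 0, "ry": 0, "rz": 0, "dx": -3, "dy": 0, "dz": 0.5, "gripper": -1}
    - {"rx": 0, "ry": 0, "rz": 0, "dx": -3, "dy": 0, "dz": 0.5, "gripper": -1}
    - {"rx": 0, "ry": 0, "rz": 0, "dx": -3, "dy": 0, "dz": 0.5, "gripper": -1}
    - {"rx": 0, "ry": 0, "rz": 0, "dx": 0, "dy": 0, "dz": 0, "gripper": -1}
  grip_force: 60

```text
clock: 7.92
tcp_pos: [0.4613, -0.247, 0.2342]
orientation: [0.325, 2.97, -0.025]
contact_force: [1.5, 5.0, -2.3]
grip_width: 0.0152
gripper_force: 58.5
```

Drawn about 31 mm. Before swinging I tilt the hand 12° further from the clamp bar, letting the pads pivot on the knob with a lighter grip.

Request:
step_arm:
  moves:
    - {"rx": 0, "ry": -2, "rz": 0, "dx": 0, "dy": 0, "dz": 0, "gripper": -1}
    - {"rx": 0, "ry": -2, "rz": 0, "dx": 0, "dy": 0, "dz": 0, "gripper": -1}
    - {"rx": 0, "ry": -2, "rz": 0, "dx": 0, "dy": 0, "dz": 0, "gripper": -1}
    - {"rx": 0, "ry": -2, "rz": 0, "dx": 0, "dy": 0, "dz": 0, "gripper": -1}
    - {"rx": 0, "ry": -2, "rz": 0, "dx": 0, "dy": 0, "dz": 0, "gripper": -1}
    - {"rx": 0, "ry": -2, "rz": 0, "dx": 0, "dy": 0, "dz": 0, "gripper": -1}
    - {"rx": 0, "ry": 0, "rz": 0, "dx": 0, "dy": 0, "dz": 0, "gripper": -1}
  grip_force: 35

```text
clock: 8.8
tcp_pos: [0.4597, -0.2467, 0.2333]
orientation: [0.303, 2.766, -0.055]
contact_force: [0.5, 4.8, -3.1]
grip_width: 0.0155
gripper_force: 58.4
```

```bash
python3 - <<'E'
from h import *
o=r.get_obs();R=Ro.from_rotvec(o['orientation']).as_matrix();print(np.round(o['joints'],2),o['tcp_pos'],o['moment'],R.round(3))
E
```

```text
[ 0.2   0.1   0.23  2.19 -0.19  0.51  1.93] [ 0.459684   -0.24670353  0.23333536] [1.03075064 0.74933118 0.38133852] [[-0.913  0.216  0.345]
 [ 0.202  0.976 -0.076]
 [-0.353  0.    -0.935]]
```

Request:
step_arm:
  moves:
    - {"rx": 1.06, "ry": 0, "rz": 2.8, "dx": -0.1, "dy": 4.1, "dz": 0, "gripper": -1}
    - {"rx": 1.06, "ry": 0, "rz": 2.8, "dx": -0.1, "dy": 4.1, "dz": 0, "gripper": -1}
    - {"rx": 1.06, "ry": 0, "rz": 2.8, "dx": -0.1, "dy": 4.1, "dz": 0, "gripper": -1}
    - {"rx": 0, "ry": 0, "rz": 0, "dx": 0, "dy": 0, "dz": 0, "gripper": -1}
  grip_force: 70

```text
clock: 9.3
tcp_pos: [0.4637, -0.236, 0.2339]
orientation: [0.518, 2.736, -0.097]
contact_force: [-0.9, -0.2, -4.1]
grip_width: 0.0151
gripper_force: 68.2
```

```bash
cat > st.py <<'E'
from h import *
o=r.get_obs();R=Ro.from_rotvec(o['orientation']).as_matrix();g=np.array(o['tcp_pos'])+.003*R[:,2]
d=g[:2]-[.537,-.264];h=np.array([.977,-.215]);n=np.array([.215,.977])
print(o['clock'],g.round(4),'R',np.hypot(*d).round(4),'angle by pos',np.degrees(np.arctan2(d@n,-d@h)).round(1),'yaw',(np.degrees(np.arctan2(R[1,1],R[0,1]))).round(1),'F',np.round(o['contact_force'],1),'M',np.round(o['moment'],2),R[:,2].round(3),np.round(o['joints'],2),o['gripper_force'],o['grip_width'])
E
python3 st.py
```

```text
9.3 [ 0.4647 -0.2364  0.2311] R 0.0774 angle by pos 8.5 yaw 68.5 F [-0.9 -0.2 -4.1] M [0.21 0.94 0.12] [ 0.329 -0.131 -0.935] [ 0.11  0.08  0.25  2.2  -0.03  0.5   1.57] 68.24195019900799 0.015052627461098223
```

Request:
step_arm:
  moves:
    - {"rx": 1.06, "ry": 0, "rz": 2.8, "dx": -0.1, "dy": 4.1, "dz": 0, "gripper": -1}
    - {"rx": 1.06, "ry": 0, "rz": 2.8, "dx": -0.1, "dy": 4.1, "dz": 0, "gripper": -1}
    - {"rx": 1.06, "ry": 0, "rz": 2.8, "dx": -0.1, "dy": 4.1, "dz": 0, "gripper": -1}
    - {"rx": 1.06, "ry": 0, "rz": 2.8, "dx": -0.1, "dy": 4.1, "dz": 0, "gripper": -1}
    - {"rx": 0, "ry": 0, "rz": 0, "dx": 0, "dy": 0, "dz": 0, "gripper": -1}
  grip_force: 70

```text
clock: 9.93
tcp_pos: [0.4712, -0.2216, 0.2341]
orientation: [0.802, 2.673, -0.148]
contact_force: [-2.1, -1.7, -4.6]
grip_width: 0.0155
gripper_force: 68.5
```

```bash
python3 st.py
```

```text
9.925 [ 0.4721 -0.2221  0.2313] R 0.0772 angle by pos 20.4 yaw 56.6 F [-2.1 -1.7 -4.6] M [ 0.21  1.08 -0.01] [ 0.295 -0.196 -0.935] [-0.01  0.08  0.27  2.2   0.18  0.52  1.11] 68.46207395195961 0.015545111982488828
```

Request:
step_arm:
  moves:
    - {"rx": 1.06, "ry": 0, "rz": 2.8, "dx": -0.1, "dy": 4.1, "dz": 0, "gripper": -1}
    - {"rx": 1.06, "ry": 0, "rz": 2.8, "dx": -0.1, "dy": 4.1, "dz": 0, "gripper": -1}
    - {"rx": 1.06, "ry": 0, "rz": 2.8, "dx": -0.1, "dy": 4.2, "dz": 0, "gripper": -1}
    - {"rx": 0, "ry": 0, "rz": 0, "dx": 0, "dy": 0.7, "dz": 0, "gripper": -1}
    - {"rx": 0, "ry": 0, "rz": 0, "dx": 0, "dy": 0, "dz": 0, "gripper": -1}
    - {"rx": 0, "ry": 0, "rz": 0, "dx": 0, "dy": 0, "dz": 0, "gripper": -1}
    - {"rx": 0, "ry": 0, "rz": 0, "dx": 0, "dy": 0, "dz": 0, "gripper": -1}
  grip_force: 70

```text
clock: 10.8
tcp_pos: [0.4793, -0.2111, 0.2344]
orientation: [1.014, 2.608, -0.186]
contact_force: [-2.4, -4.0, -4.8]
grip_width: 0.0153
gripper_force: 68.5
```

```bash
python3 st.py; python3 - <<'E'
from h import *
s=r.grab_frame('side');w=r.grab_frame('wrist');sc=r.grab_frame('scene')
for n,i in(('s5',s),('w5',w),('sc5',sc)):cv2.imwrite(f'pics/{n}.png',i)
# undisturbed things: compare before/after patches (side view, beaker and stand; scene stand)
a=cv2.imread('pics/side0.png').astype(int);s2=cv2.imread('pics/s1.png').astype(int)
for q,(x,y,X,Y) in dict(beaker=(258,245,283,285),stand=(232,165,300,215),bottle=(296,262,318,300),cap=(345,268,362,300)).items():print(q,np.abs(s[y:Y,x:X].astype(int)-s2[y:Y,x:X]).mean().round(2))
E
```

```text
10.8 [ 0.4801 -0.2119  0.2316] R 0.0772 angle by pos 30.1 yaw 47.5 F [-2.4 -4.  -4.8] M [-0.17  1.29 -0.39] [ 0.262 -0.24  -0.935] [-0.08  0.1   0.28  2.18  0.29  0.57  0.8 ] 68.47193978726864 0.015345320526601508
beaker 1.61
stand 0.64
bottle 16.63
cap 23.39
```

```bash
python3 st.py; python3 -c "
from bench import r
import numpy as np
print(np.abs(r.get_obs()['qvel']).max()); print(r.hand_in())"
```

```text
10.95 [ 0.4802 -0.2118  0.2316] R 0.0772 angle by pos 30.1 yaw 47.5 F [-3.8 -4.2 -5.1] M [-0.22  1.32 -0.45] [ 0.262 -0.24  -0.935] [-0.08  0.1   0.28  2.18  0.29  0.57  0.8 ] 68.49047653377056 0.015296486959100433
0.0019660182707434137
the job is handed in; nothing more can be done
None
```

Handed in at 11.0 s: the bolt was lifted clear of the keeper and drawn back about 30 mm, and the gate is held steady by the knob at about 30° ajar (angle and draw worked out from the arm's pose; beaker and stand unchanged in the side view, things inside the cage not checked afterwards).

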